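# Feel out the hidden release of a rung-holding fixture and hold it pressed

## Robot

A 6-joint arm with a two-finger parallel gripper is mounted at the origin on a cart in front of the work surface, level with it; the furniture and walls round the work are solid. World frame = base frame: x ahead of the robot, y to its left, z up, the work surface at z = 0. Lengths are in mm, angles in rad, forces in N, time in s.
With the tool pointing down it reaches from about 350 to 875 mm from the base axis. Payload 4.2 kg.
Tool frame: the origin (TCP) lies midway between the tips of the shut fingers; the grasp point (between the pads) lies 19 mm behind it (arm.tcp_to_grasp is the distance from the TCP to the grasp point, in mm); z points along the fingers, y is the line along which they close (so a half turn about z gives the same grasp; the last joint's range is limited). The gripper opens to 85 mm and grips with 20 to 120 N. Pads are 22 mm wide; open, the fingers measure 114 mm over their backs; the gripper's body (76 mm by 85 mm) begins 54 mm behind the grasp point. The pads swing forward as they close: fully open they stand 13 mm farther back than shut.
Start: joints at [-0.918, 0.385, 0.008, 0, -1.194, -0.259], TCP at [239.826, -577.133, 231.312] pointing down, gripper open.
Joint ranges: [-3.14, 3.14], [-1.21, 2.06], [-1.07, 1.41], [-3.16, 2.05], [-2.99, -0.16], [-3.1, 3.1]. Speed limits (rad/s): [2.79, 2.79, 3.14, 3.14, 3.14, 3.14].

## Interface

Orientations are given as a unit quaternion [x, y, z, w].
In Python, from bench import arm gives the robot as it stands.
- The arm moves only by the tool arm_command, never from a script. Its argument "rows" is a list of rows, each a list of 2 entries, a list of its own where there are three numbers: the shift along the tool's x, y, z as a fraction of full scale, then the turn, a rotation vector about the tool's x, y, z as a fraction of full scale. In form: [[[x, y, z], [wx, wy, wz]], ...]. A call has 1 to 5 rows; each row is the pose to reach, as a shift and turn from the pose commanded when the call began, along the tool's axes at that moment, turning the shorter way round; what a row does not reach only later rows make up. Full scale, the value 1, is 0.25 m for a shift and 180 degrees for a turn. A row lasts 1/10 s, in which the tool goes at most 50 mm and 8.59 degrees, less where a joint would pass 70% of its speed; a pose out of reach is approached as far as the arm can. A call with a number of a shift or a turn outside -1 to 1 is refused whole. A call with a gripper value outside its range is refused whole. "grip" is the opening, from 0 (shut) to 1 (fully open), set as the call begins (left out, the last holds). The fingers move at their own pace and stop on an object; the grip force is fixed at half the most. Time passes only in rows, so rows that repeat a pose let the fingers close. It gives the time, the measured TCP pose, the force, the opening and the grip force at its end, in the units of the state.
- arm.read_state(): the state, without advancing time (a new reading comes with each control period).
- arm.get_image(name): name is "scene" or "top"; returns (picture, depth): 384x512x3 uint8, blue, green, red; 384x512 float32, mm along the optical axis (not along the pixel's ray), 0 where there is no reading.
- arm.camera_info(name): a dict with "fx", "fy", "cx", "cy" (pixels), "k1" (the pictures are not rectified: a ray, as slopes to the right and down, at radius r is drawn at 1 + k1 r^2 times it, then the intrinsics apply), "extrinsics" (4x4, takes a point from camera to world coordinates). Camera axes: x right, y down, z forward; pixel columns grow to the right and rows downward; lengths in mm; the calibration is good to about 2 mm. A picture is of the moment at which its call begins. camera_info takes no time and is no camera call.
- arm.job_done(): hands the job in; it is judged then, once.
Trained networks look in the newest picture that a camera, given by its name, has taken for a name from the list of things; names that differ only in an ending like _2 or _b are one class to them, and where a whole thing is asked for, a point or a joint stands for the part that bears it (a point fixed in the world has none). Each returns a list of dicts, best first, with "score" (0 to 1); they miss things now and then, are a little off and sometimes report something else, mostly with a low value. They report only what shows in the picture. A call takes as long as a camera call. They do not tell look-alikes from the thing itself.
- arm.spot_in(camera, query): "position" ([column, row] in pixels, amid what is visible of it).
The state is a dict: "clock": time; "joints": joint angles; "joint_vel": joint speeds; "joint_efforts": joint torques, N m; "position": TCP position; "ee_rot": TCP orientation; "contact_force": force on the tool from outside, world axes, zero at the start; "wrist_torque": the same for the moment, N m; "gripper_width": finger opening in mm; "grasp_force": force on a finger pad.
Only numpy, scipy, OpenCV 4.12 (cv2) and the standard library are available. Lean on these libraries where they do the work, as an engineer would, in place of code of your own. Each camera call takes 0.05 s, during which the arm holds its last target. There are 200 camera calls.

## Task

The red hold-down arm on the fixture is opened by a release notch hidden in the fixture's near edge, under one of the six look-alike black segments of the edge strip. Sweep a fingertip along the strip until you feel the segment that gives way, press it all the way down into its notch and keep it pressed so that the arm stays open; the program finishes while still holding it down. Grasp nothing, leave the rung lying in its seat and do not disturb the handle, the sharpening stone and the screwdriver.

Things in the scene. Friction and masses are not known exactly. Their poses are not given: they have to be found in the camera images.
- fixture: plywood base 192 x 372 x 18 mm, fixed to the bench; origin on its underside, 4 mm nearer the robot than its centre, at bench level. x axis: across it, away from the robot; y: along the segments, to the robot's left; z up. Nothing on it stands higher than 66 mm while the red arm is shut; the open arm rises to about 110 mm, over 80 mm behind the line of segment centres.
- strip_mid (a point): middle of the strip of six identical black segments (1 mm gaps) along the near (-x) edge, at the height of the flat segment tops (40 mm above the bench), between the third and fourth segment. Each segment is 44 mm across (fixture x) and 55 mm along the strip (y). An aluminium rail of the same height runs behind the segments, with an equally high stop at each end.
- strip_left_end (a point): centre of the top of the leftmost segment (fixture +y end), 140 mm from strip_mid. The other segment centres follow every 56 mm towards strip_right_end
- strip_right_end (a point): centre of the top of the rightmost segment (fixture -y end), 140 mm from strip_mid
- release (a joint): how far the hidden release segment is pressed in, m: 0 = flush with its solid neighbours, 0.012 = fully down. Which of the six segments it is differs from start to start and cannot be seen. It gives way at about 2 N, takes about 5.5 N fully down and springs back when let go. A fingertip near the segment's middle sinks with it; one that overlaps a neighbour is stopped.
- hold_down (a joint): angle of the red hold-down arm, rad: 0 = shut over the rung, about 0.74 = fully open. It is linked to the release and opens as the release goes down (62 rad per m).
- rung_mid (a point): centre of the loose turned maple rung, 26 mm thick and about 280 mm long, lying along the fixture's y axis between four low wooden saddle blocks, 82 mm behind the line of the segments; must stay there
- walnut_handle_mid (a point): middle of a loose turned walnut handle, 41 mm in diameter and 135 mm tall, standing upright on the bench off the right end of the fixture; must be left alone
- stone_mid (a point): middle of a loose blue sharpening stone, 75 x 94 x 24 mm, lying flat on the bench off the left end of the fixture; must be left alone
- red_screwdriver_mid (a point): point in the handle of a loose red screwdriver about 200 mm long and 31 mm thick, lying on the bench to the right of the fixture; must be left alone
Mind the look-alikes: they are no part of the job. Leave any green or purple look-alike of the part that bears release alone.

How it is judged (in metres and radians):
At the end, for the whole second after the job is handed in: The robot's fingers hold the release segment at least 9.5 of its 12 mm down (pushing with more than 1.5 N), the red arm is open by more than 0.5 rad, the rung lies within 20 mm of its starting place, and the handle, sharpening stone and screwdriver within 25 mm of theirs (value of joint release above 0.0095 m and value of joint hold_down above 0.5 rad and contact force between the fingers and anything else above 1.5 N and distance of rung_mid from where it was at the start of the episode below 0.02 m and distance of each of walnut_handle_mid, stone_mid, red_screwdriver_mid from where it was at the start of the episode below 0.025 m); the arm keeps its last pose, push and grip.
It fails at once if the rung is lifted or pushed out of its seat (distance of rung_mid from where it was at the start of the episode above 0.025 m).
It fails at once if the walnut handle is knocked or carried (distance of walnut_handle_mid from where it was at the start of the episode above 0.03 m).
It fails at once if the sharpening stone is pushed or carried (distance of stone_mid from where it was at the start of the episode above 0.03 m).
It fails at once if the screwdriver is pushed or carried (distance of red_screwdriver_mid from where it was at the start of the episode above 0.03 m).
It also fails if it takes over 48 s, if anything falls off the work surface, if the arm or the gripper's body presses on something with over 40 N, if the wrist force passes 120 N, or if a joint passes its speed limit or range.

## Working session

There is one attempt and no reset: what is moved stays moved. The work goes in short steps, Python scripts to look and compute and a tool call to move; the robot and the scene stay as the last step left them, time stands still between calls to the robot, and variables do not carry over. Pictures are saved under pics/ and viewed, at most 10 in all, crops included, and the job is handed in when it is done.

Besides the shell and the picture viewer there is one more tool, called after "Request:" in YAML: its name, and indented under it one key for each argument. arm_command: Moves the arm, as the interface text tells. Shift numbers are shares of 0.25 m and turn numbers shares of 180 degrees, none past 1 either way. Its arguments: {"type":"object","properties":{"rows":{"type":"array","items":{"type":"array"}},"grip":{"type":"number"}},"required":["rows"]}

```bash
mkdir -p pics; cat > h.py <<'E'
from bench import arm
import numpy as np, cv2
def pix2world(cam,uv,depth=None,z=None):
    c=arm.camera_info(cam);T=np.array(c["extrinsics"])
    d=np.array([(uv[0]-c["cx"])/c["fx"],(uv[1]-c["cy"])/c["fy"]]);s=d.copy()
    for _ in range(20): s=d/(1+c["k1"]*(s@s))
    r=np.array([s[0],s[1],1.])
    if z is not None:
        w=T[:3,:3]@r; depth=(z-T[2,3])/w[2]
    return T[:3,:3]@(r*depth)+T[:3,3]
E
python3 - <<'E'
from h import *
for n in("scene","top"):
    p,d=arm.get_image(n); cv2.imwrite(f"pics/{n}0.png",p); np.save(f"{n}_d.npy",d)
    for q in("strip_mid","strip_left_end","strip_right_end","release","fixture","rung_mid"):
        for r in arm.spot_in(n,q)[:2]:
            u,v=r["position"]; dd=d[int(v),int(u)]
            print(n,q,np.round([u,v,r["score"]],2),np.round(pix2world(n,(u,v),dd)))
s=arm.read_state();print(s["ee_rot"],s["clock"],s["contact_force"],s["gripper_width"])
E
```

```text
scene strip_mid [243.1  206.5    0.59] [551.  -2.  40.]
scene strip_left_end [245.6  210.1    0.96] [536.   3.  34.]
scene strip_right_end [241.8  213.2    0.61] [536.  22.  31.]
scene release [240.1  250.6    0.87] [402. 184.  38.]
scene release [253.8  223.     0.61] [460.  53.  40.]
scene fixture [241.3 214.    0.8] [536.  24.  29.]
scene rung_mid [252.1  202.7    0.72] [547. -44.  37.]
scene rung_mid [2.494e+02 1.901e+02 2.200e-01] [586. -77.  59.]
top strip_mid [269.   165.6    0.81] [577. -64.  61.]
top strip_left_end [268.1  163.4    0.82] [583. -62.  62.]
top strip_left_end [3.663e+02 1.566e+02 3.200e-01] [ 596. -313.  100.]
top strip_right_end [268.6  165.9    0.97] [583. -64.  17.]
top release [182.2  227.1    0.88] [412. 169.  40.]
top release [223.3  203.1    0.73] [477.  58.  40.]
top fixture [271.9  163.6    0.65] [582. -72.  65.]
top rung_mid [274.   174.7    0.81] [555. -78.  41.]
top rung_mid [4.004e+02 1.375e+02 2.700e-01] [ 662. -428.   26.]
[-1.95641262e-01  9.80675531e-01 -1.04378811e-05  5.89963906e-07] 0.7 [ 0.07811618 -0.39428701 -0.09832296] 85.36551184804932
```

View pics/top0.png

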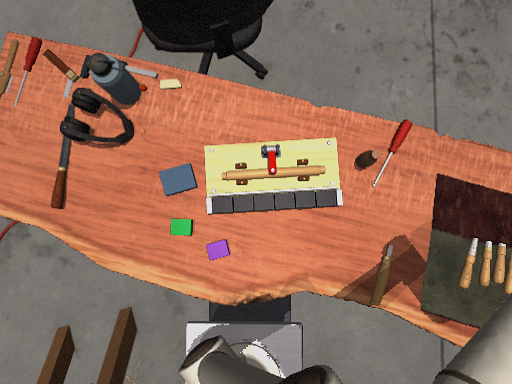

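View pics/scene0.png

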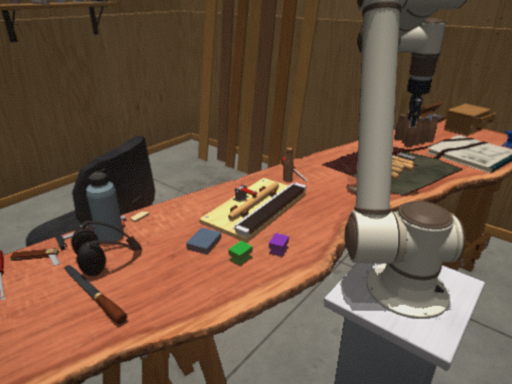

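The top view shows six black segments between about (222,204) and (327,198), white end stops, the rung at (273,173), the handle at (366,160), the stone at (178,180), and green and purple look-alikes at (181,227) and (218,250). Next I'll fit the strip from its dark mask.

```bash
python3 - <<'E'
from h import *
p=cv2.imread("pics/top0.png");d=np.load("top_d.npy")
m=np.zeros(p.shape[:2],np.uint8);m[180:220,205:345]=(p[180:220,205:345].max(2)<95)
n,l,st,_=cv2.connectedComponentsWithStats(cv2.morphologyEx(m,cv2.MORPH_CLOSE,np.ones((3,3),np.uint8)))
k=1+np.argmax(st[1:,4]);print(st[k])
vs,us=np.where(l==k)
W=np.array([pix2world("top",(u,v),z=40.) for u,v in zip(us,vs)])
D=np.array([pix2world("top",(u,v),d[v,u]) for u,v in zip(us,vs)])
print("depth z",np.percentile(D[:,2],[5,50,95]))
W=W[abs(D[:,2]-40)<6]
r=cv2.minAreaRect(W[:,:2].astype(np.float32));print(r)
c=cv2.boxPoints(r);print(c)
e,vv=np.linalg.eigh(np.cov(W[:,:2].T));y=vv[:,1]*np.sign(vv[1,1]);mid=np.array(r[0]);print("mean",W.mean(0),"yaxis",y,np.degrees(np.arctan2(-y[0],y[1])))
for i in range(6):print(i,np.round(mid+y*(140-56*i),1))
s=arm.read_state();print(s["position"],s["joints"])
from scipy.spatial.transform import Rotation as R
print(R.from_quat(s["ee_rot"]).as_matrix().round(3))
cr=cv2.resize(p[130:225,195:345],None,fx=5,fy=5,interpolation=cv2.INTER_CUBIC);cv2.imwrite("pics/crop.png",cr)
E
```

```text
[ 212  189  127   25 2123]Traceback (most recent call last):
  File "<stdin>", line 8, in <module>
  File "h.py", line 4, in pix2world
    c=arm.camera_info(cam);T=np.array(c["extrinsics"])
ValueError: time passes only in moves, steps and waits
```

```bash
sed -i 's/^def pix/import functools\nci=functools.lru_cache(arm.camera_info)\ndef pix/; s/c=arm.camera_info(cam)/c=ci(cam)/' h.py; python3 - <<'E'
from h import *
p=cv2.imread("pics/top0.png");d=np.load("top_d.npy")
m=np.zeros(p.shape[:2],np.uint8);m[180:220,205:345]=(p[180:220,205:345].max(2)<95)
n,l,st,_=cv2.connectedComponentsWithStats(cv2.morphologyEx(m,cv2.MORPH_CLOSE,np.ones((3,3),np.uint8)))
k=1+np.argmax(st[1:,4]);print(st[k])
vs,us=np.where(l==k)
W=np.array([pix2world("top",(u,v),z=40.) for u,v in zip(us,vs)])
D=np.array([pix2world("top",(u,v),d[v,u]) for u,v in zip(us,vs)])
print("depth z",np.percentile(D[:,2],[5,50,95]))
W=W[abs(D[:,2]-40)<6]
r=cv2.minAreaRect(W[:,:2].astype(np.float32));print(r)
c=cv2.boxPoints(r);print(c)
e,vv=np.linalg.eigh(np.cov(W[:,:2].T));y=vv[:,1]*np.sign(vv[1,1]);mid=np.array(r[0]);print("mean",W.mean(0),"yaxis",y,np.degrees(np.arctan2(-y[0],y[1])))
for i in range(6):print(i,np.round(mid+y*(140-56*i),1))
s=arm.read_state();print(s["position"],s["joints"])
from scipy.spatial.transform import Rotation as R
print(R.from_quat(s["ee_rot"]).as_matrix().round(3))
cr=cv2.resize(p[130:225,195:345],None,fx=5,fy=5,interpolation=cv2.INTER_CUBIC);cv2.imwrite("pics/crop.png",cr)
E
```

```text
[ 212  189  127   25 2123]
depth z [19.40854877 39.33863601 42.6112823 ]
((484.3270568847656, -78.36308288574219), (43.950748443603516, 337.18597412109375), 3.818047523498535)
[[ 451.17416    88.392426]
 [ 473.62674  -248.0452  ]
 [ 517.48     -245.11859 ]
 [ 495.02737    91.31903 ]]
mean [484.05333106 -78.925726    40.        ] yaxis [-0.06595872  0.99782235] 3.7819019495571284
0 [475.1  61.3]
1 [478.8   5.5]
2 [482.5 -50.4]
3 [ 486.2 -106.3]
4 [ 489.9 -162.2]
5 [ 493.6 -218.1]
[ 239.83214054 -577.1244296   231.33351462] [-9.18378948e-01  3.84664001e-01  7.89589417e-03  8.73685640e-06
 -1.19400895e+00 -2.58597982e-01]
[[-0.923 -0.384  0.   ]
 [-0.384  0.923 -0.   ]
 [ 0.    -0.    -1.   ]]
```

View pics/crop.png

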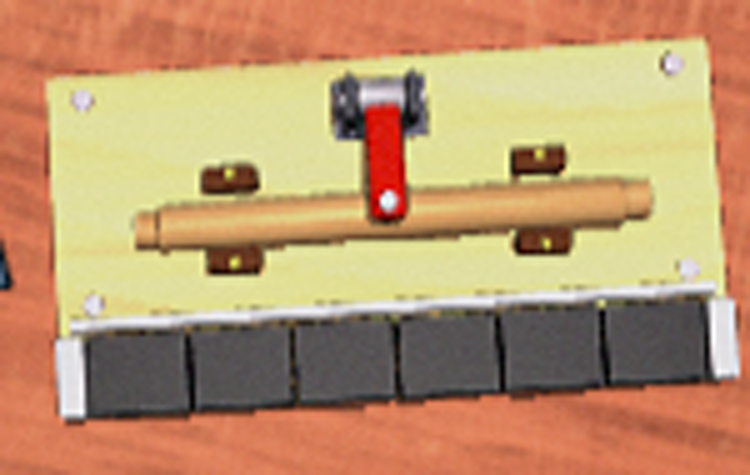

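The strip fits its nominal 44 x 337 mm size, with a yaw of 3.8°. I'll shut the fingers and move to above the rightmost segment.

Request:
arm_command:
  rows:
    - [[-0.744,0.468,0],[0,0,0.104]]
    - [[-0.744,0.468,0],[0,0,0.104]]
    - [[-0.744,0.468,0],[0,0,0.104]]
    - [[-0.744,0.468,0],[0,0,0.104]]
    - [[-0.744,0.468,0],[0,0,0.104]]
  grip: 0

```text
clock: 1.2
position: [368.2, -395.2, 231.7]
ee_rot: [-0.035, 0.999, -0.0, 0.0]
contact_force: [-0.3, -0.3, -0.8]
gripper_width: 11.9
grasp_force: 0.0
```

Request:
arm_command:
  rows:
    - [[-0.554,0.684,0.2],[0,0,0]]
    - [[-0.554,0.684,0.2],[0,0,0]]
    - [[-0.554,0.684,0.2],[0,0,0]]
    - [[-0.554,0.684,0.2],[0,0,0]]
    - [[-0.554,0.684,0.2],[0,0,0]]

```text
clock: 1.7
position: [494.8, -215.0, 180.6]
ee_rot: [-0.035, 0.999, 0.0, -0.0]
contact_force: [-0.7, -0.4, -0.1]
gripper_width: -0.2
grasp_force: 0.0
```

Request:
arm_command:
  rows:
    - [[0,0,0.12],[0,0,0]]
    - [[0,0,0.24],[0,0,0]]
    - [[0,0,0.36],[0,0,0]]
    - [[0,0,0.5],[0,0,0]]
    - [[0,0,0.5],[0,0,0]]

```text
clock: 2.2
position: [490.0, -217.1, 52.3]
ee_rot: [-0.033, 0.999, 0.001, -0.005]
contact_force: [-0.4, 1.0, 0.3]
gripper_width: -0.2
grasp_force: 0.0
```

Request:
arm_command:
  rows:
    - [[0,0,0],[0,0,0]]
    - [[0,0,0],[0,0,0]]
    - [[0,0,0],[0,0,0]]

```text
clock: 2.5
position: [494.8, -218.1, 58.3]
ee_rot: [-0.034, 0.999, -0.0, 0.002]
contact_force: [0.5, 0.6, -0.5]
gripper_width: -0.3
grasp_force: 0.0
```

Request:
arm_command:
  rows:
    - [[0,0,0.02],[0,0,0]]
    - [[0,0,0.04],[0,0,0]]
    - [[0,0,0.055],[0,0,0]]
    - [[0,0,0.07],[0,0,0]]
    - [[0,0,0.07],[0,0,0]]

```text
clock: 3.0
position: [493.3, -217.8, 40.1]
ee_rot: [-0.034, 0.999, -0.0, -0.0]
contact_force: [-3.0, 2.3, 11.3]
gripper_width: -0.1
grasp_force: 5.4
```

Request:
arm_command:
  rows:
    - [[0,0,0],[0,0,0]]
    - [[0,0,0],[0,0,0]]
    - [[0,0,0],[0,0,0]]

```text
clock: 3.3
position: [493.3, -217.8, 40.1]
ee_rot: [-0.034, 0.999, -0.0, -0.0]
contact_force: [-2.5, 2.2, 11.1]
gripper_width: 0.1
grasp_force: 5.3
```

The rightmost segment is solid (z 40.1 at 11 N). I'll hop to each of the others in turn with the same press.

Request:
arm_command:
  rows:
    - [[0,0,-0.05],[0,0,0]]
    - [[0,0.12,-0.05],[0,0,0]]
    - [[0,0.224,-0.05],[0,0,0]]
    - [[0,0.224,-0.05],[0,0,0]]
    - [[0,0.224,-0.03],[0,0,0]]

```text
clock: 3.8
position: [490.6, -161.7, 47.1]
ee_rot: [-0.034, 0.999, -0.0, 0.001]
contact_force: [-0.0, -0.1, -0.2]
gripper_width: -0.2
grasp_force: 0.0
```

Request:
arm_command:
  rows:
    - [[0,0,0.015],[0,0,0]]
    - [[0,0,0.03],[0,0,0]]
    - [[0,0,0.03],[0,0,0]]
    - [[0,0,0.03],[0,0,0]]

```text
clock: 4.2
position: [489.7, -162.6, 40.1]
ee_rot: [-0.033, 0.999, -0.0, -0.0]
contact_force: [-3.9, 2.9, 12.8]
gripper_width: -0.0
grasp_force: 6.4
```

Request:
arm_command:
  rows:
    - [[0,0,-0.05],[0,0,0]]
    - [[0,0.12,-0.05],[0,0,0]]
    - [[0,0.224,-0.05],[0,0,0]]
    - [[0,0.224,-0.05],[0,0,0]]
    - [[0,0.224,-0.03],[0,0,0]]

```text
clock: 4.7
position: [486.5, -106.3, 46.4]
ee_rot: [-0.034, 0.999, -0.0, 0.001]
contact_force: [0.2, 0.2, -1.6]
gripper_width: 0.0
grasp_force: 0.0
```

Request:
arm_command:
  rows:
    - [[0,0,0.015],[0,0,0]]
    - [[0,0,0.03],[0,0,0]]
    - [[0,0,0.03],[0,0,0]]
    - [[0,0,0.03],[0,0,0]]

```text
clock: 5.1
position: [485.7, -106.9, 40.1]
ee_rot: [-0.033, 0.999, -0.0, -0.0]
contact_force: [-4.0, 2.1, 13.8]
gripper_width: 0.1
grasp_force: 7.1
```

Segments 4 and 3 (counting 0–5 from the left) are solid too, so I'll carry on leftward.

Request:
arm_command:
  rows:
    - [[0,0,-0.05],[0,0,0]]
    - [[0,0.12,-0.05],[0,0,0]]
    - [[0,0.224,-0.05],[0,0,0]]
    - [[0,0.224,-0.05],[0,0,0]]
    - [[0,0.224,-0.03],[0,0,0]]

```text
clock: 5.6
position: [482.6, -50.4, 46.3]
ee_rot: [-0.034, 0.999, 0.0, 0.0]
contact_force: [0.3, -0.1, -0.8]
gripper_width: -0.5
grasp_force: 0.0
```

Request:
arm_command:
  rows:
    - [[0,0,0.015],[0,0,0]]
    - [[0,0,0.03],[0,0,0]]
    - [[0,0,0.03],[0,0,0]]
    - [[0,0,0.03],[0,0,0]]

```text
clock: 6.0
position: [481.9, -51.1, 40.0]
ee_rot: [-0.033, 0.999, -0.0, -0.0]
contact_force: [-5.2, 2.8, 14.9]
gripper_width: 0.4
grasp_force: 7.5
```

Request:
arm_command:
  rows:
    - [[0,0,-0.05],[0,0,0]]
    - [[0,0.12,-0.05],[0,0,0]]
    - [[0,0.224,-0.05],[0,0,0]]
    - [[0,0.224,-0.05],[0,0,0]]
    - [[0,0.224,-0.03],[0,0,0]]

```text
clock: 6.5
position: [478.7, 5.4, 46.2]
ee_rot: [-0.034, 0.999, 0.0, 0.0]
contact_force: [-0.4, -0.8, 0.6]
gripper_width: -0.2
grasp_force: 0.0
```

Request:
arm_command:
  rows:
    - [[0,0,0.015],[0,0,0]]
    - [[0,0,0.03],[0,0,0]]
    - [[0,0,0.03],[0,0,0]]
    - [[0,0,0.03],[0,0,0]]

```text
clock: 6.9
position: [478.1, 4.7, 40.0]
ee_rot: [-0.033, 0.999, -0.0, -0.001]
contact_force: [-5.9, 1.6, 15.4]
gripper_width: 0.2
grasp_force: 7.8
```

Request:
arm_command:
  rows:
    - [[0,0,-0.05],[0,0,0]]
    - [[0,0.12,-0.05],[0,0,0]]
    - [[0,0.224,-0.05],[0,0,0]]
    - [[0,0.224,-0.05],[0,0,0]]
    - [[0,0.224,-0.03],[0,0,0]]

```text
clock: 7.4
position: [474.9, 61.3, 46.2]
ee_rot: [-0.034, 0.999, 0.0, 0.0]
contact_force: [-0.3, -0.4, 0.4]
gripper_width: -0.1
grasp_force: 0.0
```

Request:
arm_command:
  rows:
    - [[0,0,0.015],[0,0,0]]
    - [[0,0,0.03],[0,0,0]]
    - [[0,0,0.03],[0,0,0]]
    - [[0,0,0.03],[0,0,0]]

```text
clock: 7.8
position: [474.3, 60.7, 38.7]
ee_rot: [-0.033, 0.999, -0.0, -0.001]
contact_force: [-1.1, -1.0, 3.0]
gripper_width: -0.3
grasp_force: 1.3
```

The leftmost segment gives way (38.7 mm at 3 N), so I'll press it fully down.

Request:
arm_command:
  rows:
    - [[0,0,0.012],[0,0,0]]
    - [[0,0,0.024],[0,0,0]]
    - [[0,0,0.036],[0,0,0]]
    - [[0,0,0.046],[0,0,0]]
    - [[0,0,0.046],[0,0,0]]

```text
clock: 8.3
position: [474.6, 61.2, 28.0]
ee_rot: [-0.034, 0.999, -0.0, -0.0]
contact_force: [-2.1, -5.2, 11.4]
gripper_width: 0.2
grasp_force: 5.6
```

Request:
arm_command:
  rows:
    - [[0,0,0.004],[0,0,0]]
    - [[0,0,0.004],[0,0,0]]
    - [[0,0,0.004],[0,0,0]]
    - [[0,0,0.004],[0,0,0]]
    - [[0,0,0.004],[0,0,0]]

```text
clock: 8.8
position: [474.7, 61.2, 27.9]
ee_rot: [-0.034, 0.999, -0.0, 0.0]
contact_force: [-4.3, -3.7, 18.7]
gripper_width: 0.1
grasp_force: 9.1
```

```bash
python3 - <<'E'
from h import *
p,d=arm.get_image("top");q,_=arm.get_image("scene")
a=cv2.resize(p[120:230,150:420],None,fx=2.9,fy=2.9);b=cv2.resize(q[150:260,180:320],(400,314))
cv2.imwrite("pics/end.png",np.hstack([cv2.resize(a,(400,314)),b]))
s=arm.read_state();print(s["clock"],s["position"],s["contact_force"])
E
```

```text
8.9 [474.64922     61.16155584  27.88311757] [-4.64837776 -3.58263467 19.30795137]
```

View pics/end.png

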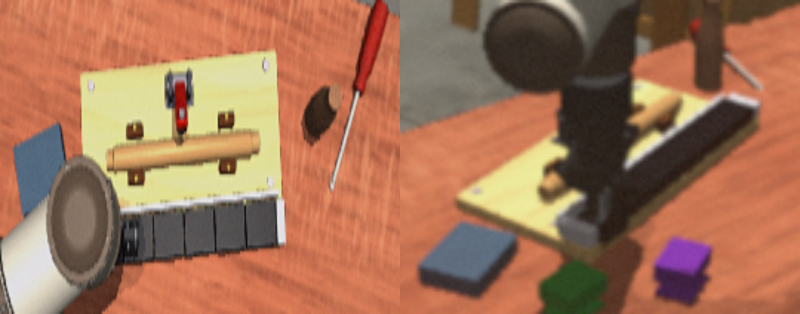

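In the crop the red arm is raised clear of the rung (around (180,105)). The rung is still in its seat, and the handle, stone and screwdriver are where they were. The segment is 12 mm down at 19 N, so I'm handing in.

```bash
python3 -c "
from bench import arm
print(arm.job_done())"
```

```text
the job is handed in; nothing more can be done
None
```

The leftmost segment was the release. It was held about 12 mm down at about 19 N when I handed in, with the red arm open and the rung, handle, stone and screwdriver showing no movement in the last pictures. The hand-in returned no verdict.

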